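# Open the blue air valve under the riser shelf

### The job

Two air valves hang under the small grey riser shelf on the bench, each turned by a knob with a cranked handle that comes out in front of the shelf. Open the valve with the blue handle: swing its handle fully over to the left, as seen from the robot, until it reaches its stop, then let go. Leave the red valve's handle where it is.

Things in the scene. Friction and masses are not known exactly. Their poses are not given: they have to be found in the camera images.
- blue_valve (a joint): Angle of the blue knob, which hangs under the shelf on an upright axis: 0 = closed stop (handle to the right, -y), 1.22 = open stop (handle to the left, +y). Grows as the handle swings right to left (clockwise from above). Starts between 0 and 0.35; stays where left (friction 0.2 N m, no spring).
- blue_valve_axis (a point): Point on the blue knob's turning axis at the underside of the shelf board, 138 mm above the bench. Axes of the riser: z up, -x out of its front, y along it to the left. The board's front edge is 22 mm along -x. Grey board 110 x 420 mm, its top 150 mm above the bench; small things up to 30 mm high lie on it. The two valves are 220 mm apart; which is left or right varies.
- blue_valve_grip (a point): Where to pinch the blue handle: on its centre line, 150 mm above the bench. It is an upright round post, 16 mm thick, 103 to 166 mm above the bench, on a level steel arm from under the shelf, 85 mm from the axis: 0.61 rad right of straight ahead (-x) at joint 0, straight at 0.61, 0.61 left at 1.22; 45 mm or more in front of the board. It may turn between the fingers.
- red_valve_grip (a point): The same point on the red handle of the other valve, which is alike but red and starts anywhere in the same range. It must stay where it is.

How it is judged:
By the outcome, as a careful person would: the job done as asked, in the order asked, and still so for the second after the job is handed in, with the robot touching nothing.
It also fails if it takes over 38 s, if anything falls off the work surface, if the arm or the gripper's body presses on something with over 40 N, if the wrist force passes 120 N, or if a joint passes its speed limit or range.

### The arm

A 6-joint arm with a two-finger parallel gripper is mounted at the origin on a cart in front of the work surface, level with it; the furniture and walls round the work are solid. World frame = base frame: x ahead of the robot, y to its left, z up, the work surface at z = 0. Lengths are in mm, angles in rad, forces in N, time in s.
With the tool pointing down it reaches from about 275 to 825 mm from the base axis. Payload 5.2 kg.
Tool frame: the origin (TCP) lies on the centre line of the jaws, within the pads' length; the fingertips stand 8 mm ahead of it and the grasp point (between the pads) lies 11 mm behind it (tcp_to_tips is the distance from the TCP to the fingertips, in mm); z points along the fingers, y is the line along which they close (so a half turn about z gives the same grasp; the last joint's range is limited). The gripper opens to 93 mm and grips with 3 to 60 N. Pads are 15 mm wide; open, the fingers measure 128 mm over their backs; the gripper's body (75 mm by 188 mm) begins 65 mm behind the grasp point.
Start: joints at [0.981, 0.259, 1.535, -0, 1.348, -0.203], TCP at [207.454, 509.38, 226.653] pointing down, gripper open.
Joint ranges: [-3.14, 3.14], [-0.91, 2.08], [0.19, 2.58], [-1.22, 4.36], [0.22, 2.71], [-3.12, 3.12]. Speed limits (rad/s): [2.57, 2.57, 3.14, 3.14, 3.14, 3.14].

### API

Orientations are given as a rotation vector (axis times angle).
In Python, from rig import * gives the robot as it stands.
- The arm moves only by the tool jog_arm, never from a script. Its argument "commands" is a list of rows, each an object with "xyz": the shift along the world's x, y, z in m, a list of three; "roll": the turn about the world's z in rad. In form: [{"xyz": [dx, dy, dz], "roll": roll}, ...]. A call has 1 to 12 rows; each row shifts and turns the commanded pose from where the row before left it; what a row does not reach is not made up. A row lasts 1/8 s, in which the tool goes at most 62.5 mm and 10.7 degrees, less where a joint would pass 70% of its speed; a pose out of reach is approached as far as the arm can. A call with a gripper value outside its range is refused whole. "grip" is the closure in counts, from 0 (fully open) to 255 (shut), set as the call begins (left out, the last holds). The fingers move at their own pace and stop on an object; "squeeze" is the grip in N (left out, the last holds). Time passes only in rows, so rows that do not move let the fingers close. It gives the time, the measured TCP pose, the force, the opening and the grip force at its end, in the units of the state.
- observe(): the state, without advancing time (a new reading comes with each control period).
- grab_frame(name): name is "scene" or "top" or "wrist"; returns a dict with "frame" (480x640x3 uint8, red, green, blue), "fov_y" (degrees; the focal length in pixels is half the picture's height over the tangent of half this angle, whatever the lens; pixels are square), "cx", "cy" (the principal point, pixels), "extrinsics" (4x4, takes a point from camera to world coordinates). Camera axes: x right, y up, looking along -z (the intrinsics and any distortion apply to the point x, -y, -z); pixel columns grow to the right and rows downward; lengths in mm; the calibration is good to about 2 mm. A picture is of the moment at which its call begins. There is no depth.
- job_done(): hands the job in; it is judged then, once.
The state is a dict: "time": time; "joint_positions": joint angles; "qvel": joint speeds; "joint_efforts": joint torques, N m; "tcp_pos": TCP position; "ee_rot": TCP orientation; "ft_force": force on the tool from outside, world axes, zero at the start; "torque": the same for the moment, N m; "finger_gap": finger opening in mm; "grip_force": force on a finger pad.
Only numpy, scipy, OpenCV 4.12 (cv2) and the standard library are available. Lean on these libraries where they do the work, as an engineer would, in place of code of your own. Each camera call takes 0.05 s, during which the arm holds its last target. There are 200 camera calls.

## Working session

There is one attempt and no reset: what is moved stays moved. The work goes in short steps, Python scripts to look and compute and a tool call to move; the robot and the scene stay as the last step left them, time stands still between calls to the robot, and variables do not carry over. Pictures are saved under pics/ and viewed, at most 10 in all, crops included, and the job is handed in when it is done.

Besides the shell and the picture viewer there is one more tool, called after "Call:" in YAML: its name, and indented under it one key for each argument. jog_arm: Moves the arm, as the interface text tells. Its arguments: {"type":"object","properties":{"commands":{"type":"array"},"grip":{"type":"number"},"squeeze":{"type":"number"}},"required":["commands"]}

```bash
mkdir -p pics
python3 - <<'E'
from rig import *
import cv2,numpy as np
for n in ("scene","top"):
    f=grab_frame(n); cv2.imwrite(f"pics/{n}0.png",f["frame"][:,:,::-1]); print(n,f["fov_y"],f["cx"],f["cy"],np.round(f["extrinsics"],3).tolist(),[k for k in f])
s=observe(); print(s)
E
```

```text
scene 48.83206714240289 319.4961266870598 242.12341230468354 [[0.579, 0.53, -0.619, -38.848], [-0.815, 0.386, -0.431, -306.948], [0.01, 0.755, 0.656, 733.274], [0.0, 0.0, 0.0, 1.0]] ['frame', 'fov_y', 'cx', 'cy', 'extrinsics']
top 45.84074836839184 322.72798663776734 242.23446425685853 [[0.018, 0.988, -0.151, 373.055], [-1.0, 0.019, 0.009, 65.969], [0.012, 0.151, 0.988, 1025.875], [0.0, 0.0, 0.0, 1.0]] ['frame', 'fov_y', 'cx', 'cy', 'extrinsics']
{'time': 0.1, 'joint_positions': array([ 9.81213517e-01,  2.59236153e-01,  1.53593742e+00,  2.10231113e-06,
        1.34802186e+00, -2.02759473e-01]), 'qvel': array([-0.00096418, -0.00240899, -0.00370923, -0.00098219, -0.00105669,
       -0.0009895 ]), 'joint_efforts': array([ 3.37655190e-03, -4.38215053e+01, -2.84645355e+01,  7.22947251e-02,
        3.62308044e-02, -5.99596865e-05]), 'tcp_pos': array([207.17660222, 508.9801961 , 225.93366295]), 'ee_rot': array([-6.03720747e-01, -3.08240534e+00,  2.32093437e-03]), 'ft_force': array([-0.48173326, -0.2235327 , -0.05138627]), 'torque': array([-0.02725704, -0.011114  , -0.04209765]), 'grip_force': 0.0, 'finger_gap': 93.23578792773577}
```

View pics/scene0.png

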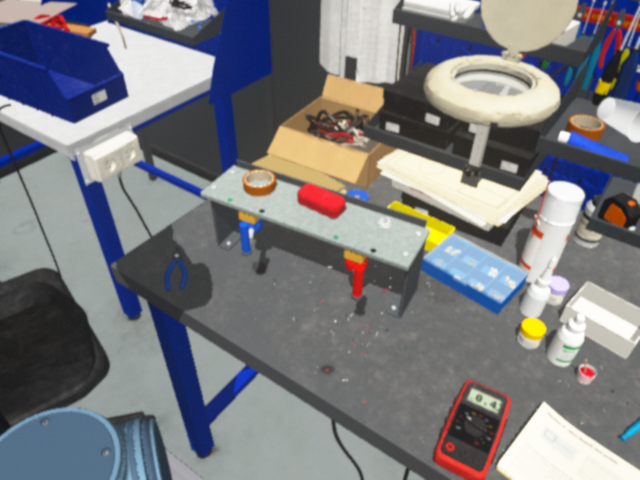

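View pics/top0.png

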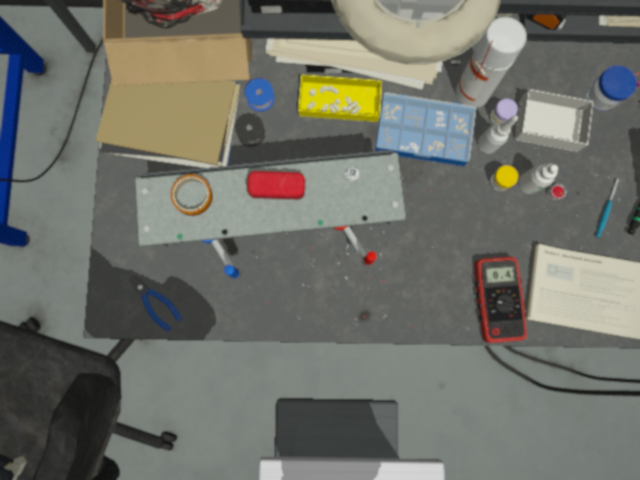

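The scene view shows the blue handle at about (250,235) and the red at (357,275). In the top view the post tops are at (232,271) blue and (370,257) red, and the board corners are at (136,178), (404,154), (405,219) and (140,244).

```bash
cat > h.py <<'E'
from rig import *
import cv2,numpy as np
def ray(f,u,v):
    fl=240/np.tan(np.radians(f["fov_y"])/2); E=f["extrinsics"]
    return E[:3,3],E[:3,:3]@np.array([(u-f["cx"])/fl,-(v-f["cy"])/fl,-1])
def onz(f,u,v,z):
    o,d=ray(f,u,v); return o+d*(z-o[2])/d[2]
def proj(f,p):
    fl=240/np.tan(np.radians(f["fov_y"])/2); E=f["extrinsics"]
    c=E[:3,:3].T@(np.array(p,float)-E[:3,3]); return f["cx"]-fl*c[0]/c[2],f["cy"]+fl*c[1]/c[2]
def mask(f,col,box):
    h=cv2.cvtColor(f["frame"],cv2.COLOR_RGB2HSV); H,S,V=[h[...,i].astype(int) for i in range(3)]
    m=((abs(H-112)<12) if col=="blue" else ((H<8)|(H>172)))&(S>140)&(V>70)
    k=np.zeros_like(m);x0,y0,x1,y1=box;k[y0:y1,x0:x1]=1
    return (m&k).astype(np.uint8)
E
python3 - <<'E'
from h import *
t=grab_frame("top"); s=grab_frame("scene")
q=[onz(t,*p,150)[:2] for p in [(136,178),(404,154),(405,219),(140,244)]]
print(np.round(q,1), [round(float(np.linalg.norm(q[i]-q[(i+1)%4]))) for i in range(4)])
for c,b,bs in (("blue",(195,225,250,290),(235,200,270,260)),("red",(330,220,390,275),(340,240,375,305))):
    for f,bb in((t,b),(s,bs)):
        n,l,st,ce=cv2.connectedComponentsWithStats(mask(f,c,bb))
        print(c,[(st[i].tolist(),ce[i].round(1).tolist()) for i in range(1,n)])
a=cv2.resize(t["frame"][220:290,190:400],None,fx=3.8,fy=3.8,interpolation=2)
b=cv2.resize(s["frame"][195:310,200:400],None,fx=2.5,fy=2.5,interpolation=2)
cv2.imwrite("pics/c1.png",np.vstack([a,np.pad(b,((0,0),(0,a.shape[1]-b.shape[1]),(0,0)))])[:,:,::-1])
E
```

```text
[[604.  355. ]
 [652.4 -69.9]
 [546.4 -71. ]
 [498.6 341.7]] [428, 106, 415, 106]
blue [([204, 240, 7, 3, 14], [207.4, 241.2]), ([225, 265, 14, 13, 120], [231.1, 271.1])]
blue [([239, 220, 24, 33, 342], [247.5, 233.7])]
red [([335, 227, 10, 3, 23], [339.7, 227.9]), ([364, 251, 12, 14, 116], [369.8, 257.7])]
red [([345, 258, 23, 39, 456], [356.7, 275.0])]
```

View pics/c1.png

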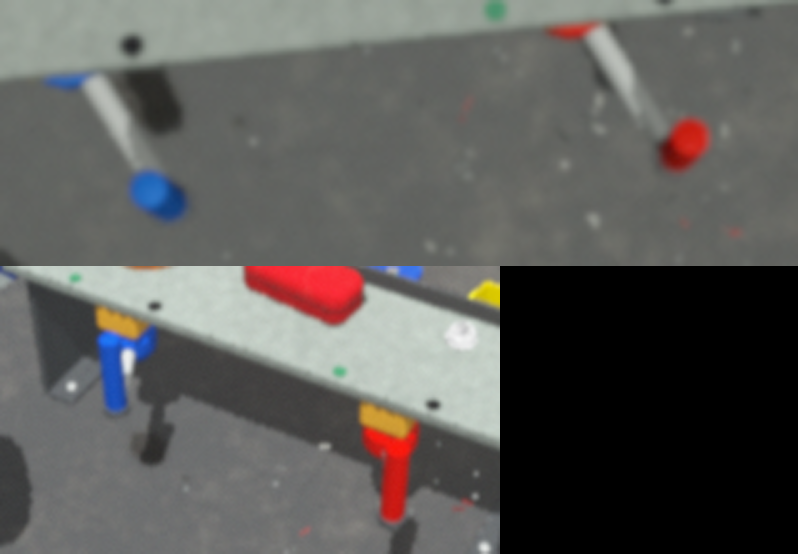

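The crop shows the blue post top at top-view pixel (229.2,269.5) and the red one at (372,256). In the scene view the blue post runs from (244.8,224.6) to (246.4,251.8).

Run:
```python
from h import *
t=grab_frame("top"); s=grab_frame("scene")
print("top166",onz(t,229.2,269.5,166).round(1),"scene",onz(s,244.8,224.6,166).round(1),"bottom scene",onz(s,246.4,251.8,103).round(1))
print("mid top",onz(t,231.1,271.1,134.5).round(1),onz(s,245.6,238,134.5).round(1))
print("red",onz(t,372.1,256.1,166).round(1),onz(t,369.8,257.7,134.5).round(1))
# board front edge fit: grey/dark transition per column in top view
g=cv2.cvtColor(t["frame"],cv2.COLOR_RGB2GRAY).astype(int)
P=[]
for u in list(range(150,200,4))+list(range(245,330,4))+list(range(355,398,4)):
    v0=int(244-(u-140)*25/265); d=np.diff(g[v0-8:v0+9,u]); k=d.argmin(); P.append((u,v0-8+k+.5))
P=np.array(P); c=np.polyfit(*P.T,1)
r=abs(np.polyval(c,P[:,0])-P[:,1]);P=P[r<2];c=np.polyfit(*P.T,1);print(c, r.max())
# edge likely board top/bottom edge; z=150
A,B=[onz(t,u,np.polyval(c,u),150)[:2] for u in (140,405)]
y=(A-B)/np.linalg.norm(A-B); n=np.array([y[1],-y[0]]) # +x riser
print("A,B",A,B,"yaw",np.arctan2(y[1],y[0])-np.pi/2,n)
for nm,p in(("blue",onz(t,229.2,269.5,166)[:2]),("red",onz(t,372.1,256.1,166)[:2])):
    df=-(p-A)@n; th=np.arccos(min(1,(df+22)/85)); print(nm,"front of board",df,"angle mag",th)
    ax=p+n*85*np.cos(th)+y*85*np.sin(th); print(" axis if right:",ax,"joint",.61-th, "along from A",(A-ax)@y)
```

```text
top166 [459.9 199.2 166. ] scene [459.1 194.7 166. ] bottom scene [458.5 197.3 103. ]
mid top [460.6 201.  134.5] [459.8 196.9 134.5]
red [484.5 -17.9 166. ] [486.  -17.3 134.5]
[-9.89632722e-02  2.59055752e+02] 7.248366367528547
A,B [496.75970655 341.62562852] [546.44697138 -70.9940746 ] yaw 0.11984198814922142 [0.99282754 0.11955533]
blue front of board 53.66913121732114 angle mag 0.4729572950243106
 axis if right: [530.34735521 246.71775153] joint 0.13704270497568938 along from A 98.24273640885563
red front of board 55.15224619559479 angle mag 0.43308951592974015
 axis if right: [556.83298831  26.77217585] joint 0.17691048407025983 along from A 319.7772597224401
```

Call:
jog_arm:
  commands:
    - {"xyz":[0.021,-0.026,0.001],"roll":0.063}
    - {"xyz":[0.021,-0.026,0.001],"roll":0.063}
    - {"xyz":[0.021,-0.026,0.001],"roll":0.063}
    - {"xyz":[0.021,-0.026,0.001],"roll":0.063}
    - {"xyz":[0.021,-0.026,0.001],"roll":0.063}
    - {"xyz":[0.021,-0.026,0.001],"roll":0.063}
    - {"xyz":[0.021,-0.026,0.001],"roll":0.063}
    - {"xyz":[0.021,-0.026,0.001],"roll":0.063}
    - {"xyz":[0.021,-0.026,0.001],"roll":0.063}
    - {"xyz":[0.021,-0.026,0.001],"roll":0.063}
    - {"xyz":[0.021,-0.026,0.001],"roll":0.063}
    - {"xyz":[0.021,-0.025,0],"roll":0.063}
  grip: 0
  squeeze: 12

```text
time: 1.8
tcp_pos: [460.1, 197.4, 237.8]
ee_rot: [-0.58, 3.087, 0.0]
ft_force: [0.5, 0.4, -0.5]
finger_gap: 93.2
grip_force: 0.0
```

Call:
jog_arm:
  commands:
    - {"xyz":[0,0,0],"roll":0}
    - {"xyz":[0,0,0],"roll":0}

```text
time: 2.05
tcp_pos: [458.9, 198.7, 237.5]
ee_rot: [0.575, -3.088, -0.001]
ft_force: [0.1, -0.4, -0.6]
finger_gap: 92.6
grip_force: 0.0
```

Run:
```python
from h import *
w=grab_frame("wrist"); cv2.imwrite("pics/w1.png",w["frame"][:,:,::-1])
for z in (166,103): print(z,proj(w,(459.8,198,z)))
s=observe(); print(s["time"],s["tcp_pos"],s["ee_rot"],s["ft_force"],w["fov_y"])
```

```text
166 (np.float64(316.20125065099745), np.float64(264.09642438443734))
103 (np.float64(316.3938566516682), np.float64(239.26677240194942))
2.1 [458.73112706 199.01652644 237.56756978] [ 5.76139732e-01 -3.08775475e+00 -7.33071333e-04] [-0.03007485 -0.29163018 -0.34319071] 64.1433523231495
```

View pics/w1.png

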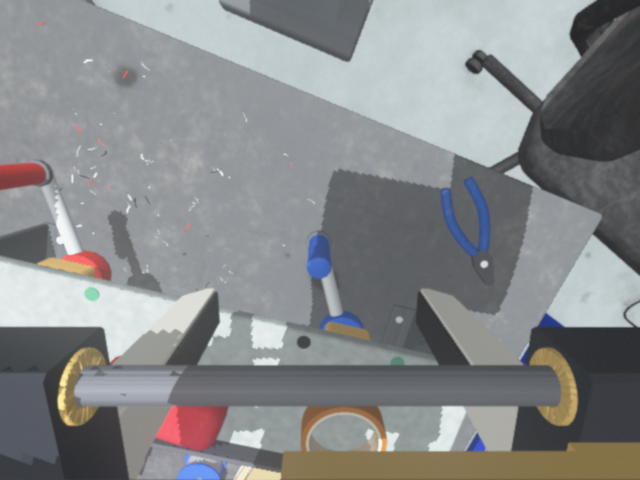

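The wrist view shows the blue post centred between the fingers, top at (319,268) and bottom at (317,237), within 2 mm of the prediction. I'll descend and close.

Call:
jog_arm:
  commands:
    - {"xyz":[0.0005,0,-0.014],"roll":0}
    - {"xyz":[0.0005,0,-0.014],"roll":0}
    - {"xyz":[0,0,-0.014],"roll":0}
    - {"xyz":[0,0,-0.014],"roll":0}
    - {"xyz":[0,0,-0.014],"roll":0}
    - {"xyz":[0,0,-0.014],"roll":0}
    - {"xyz":[0,0,-0.014],"roll":0}
    - {"xyz":[0,0,0],"roll":0}

```text
time: 3.1
tcp_pos: [459.6, 198.2, 138.3]
ee_rot: [0.576, -3.086, 0.0]
ft_force: [0.0, -0.5, 0.4]
finger_gap: 93.0
grip_force: 0.0
```

Call:
jog_arm:
  commands:
    - {"xyz":[0,0,0],"roll":0}
    - {"xyz":[0,0,0],"roll":0}
    - {"xyz":[0,0,0],"roll":0}
    - {"xyz":[0,0,0],"roll":0}
    - {"xyz":[0,0,0],"roll":0}
    - {"xyz":[0,0,0],"roll":0}
    - {"xyz":[0,0,0],"roll":0}
    - {"xyz":[0,0,0],"roll":0}
  grip: 255
  squeeze: 12

```text
time: 4.1
tcp_pos: [460.4, 198.5, 139.6]
ee_rot: [-0.576, 3.088, 0.0]
ft_force: [0.5, 3.8, -0.9]
finger_gap: 17.7
grip_force: 1.5
```

Run:
```python
import numpy as np
n=np.array([.9928,.1196]);y=np.array([-.1196,.9928])
th=np.linspace(-.473,.61,11)[:,None]
P=np.array([530.3,246.7])-n*85*np.cos(th)+y*85*np.sin(th)
print(P.round(1)[[0,-1]].tolist(),np.diff(P,axis=0).round(1).tolist())
```

```text
[[459.8, 199.2], [455.3, 286.7]] [[-4.7, 7.9], [-3.8, 8.4], [-2.9, 8.7], [-2.0, 9.0], [-1.0, 9.1], [0.0, 9.2], [1.0, 9.1], [2.0, 9.0], [3.0, 8.7], [3.9, 8.3]]
```

Call:
jog_arm:
  commands:
    - {"xyz":[0,0,0],"roll":0}
    - {"xyz":[0,0,0],"roll":0}

```text
time: 4.35
tcp_pos: [460.5, 198.7, 139.6]
ee_rot: [-0.577, 3.088, 0.001]
ft_force: [0.5, 2.5, -0.2]
finger_gap: 15.7
grip_force: 12.0
```

Call:
jog_arm:
  commands:
    - {"xyz":[-0.0047,0.0079,0],"roll":-0.055}
    - {"xyz":[-0.0038,0.0084,0],"roll":-0.055}
    - {"xyz":[-0.0029,0.0087,0],"roll":-0.055}
    - {"xyz":[-0.002,0.009,0],"roll":-0.055}
    - {"xyz":[-0.001,0.0091,0],"roll":-0.055}
    - {"xyz":[0,0.0092,0],"roll":-0.055}

```text
time: 5.1
tcp_pos: [444.4, 249.3, 139.4]
ee_rot: [0.059, -3.138, 0.005]
ft_force: [-4.3, -5.1, 3.1]
finger_gap: 15.9
grip_force: 12.0
```

Call:
jog_arm:
  commands:
    - {"xyz":[0.001,0.0091,0],"roll":-0.055}
    - {"xyz":[0.002,0.009,0],"roll":-0.055}
    - {"xyz":[0.003,0.0087,0],"roll":-0.055}
    - {"xyz":[0,0,0],"roll":0}
    - {"xyz":[0,0,0],"roll":0}

```text
time: 5.72
tcp_pos: [450.6, 277.5, 139.4]
ee_rot: [-0.196, -3.133, 0.001]
ft_force: [-6.0, 1.5, 2.0]
finger_gap: 15.8
grip_force: 12.0
```

Call:
jog_arm:
  commands:
    - {"xyz":[0.002,0.0042,0],"roll":-0.03}
    - {"xyz":[0.002,0.0041,0],"roll":-0.03}
    - {"xyz":[0,0,0],"roll":0}
    - {"xyz":[0,0,0],"roll":0}

```text
time: 6.22
tcp_pos: [454.4, 285.6, 139.3]
ee_rot: [-0.29, -3.125, 0.001]
ft_force: [-4.9, 0.2, 3.7]
finger_gap: 15.6
grip_force: 12.0
```

Call:
jog_arm:
  commands:
    - {"xyz":[0.001,0.002,0],"roll":0}
    - {"xyz":[0,0,0],"roll":0}
    - {"xyz":[0,0,0],"roll":0}

```text
time: 6.6
tcp_pos: [455.4, 287.3, 139.3]
ee_rot: [-0.29, -3.125, 0.002]
ft_force: [-6.0, -0.2, 3.0]
finger_gap: 15.8
grip_force: 12.0
```

Call:
jog_arm:
  commands:
    - {"xyz":[0.001,0.002,0],"roll":0}
    - {"xyz":[0,0,0],"roll":0}
    - {"xyz":[0,0,0],"roll":0}

```text
time: 6.98
tcp_pos: [456.2, 288.5, 139.3]
ee_rot: [-0.29, -3.125, 0.004]
ft_force: [-6.0, -2.3, 4.1]
finger_gap: 15.8
grip_force: 12.0
```

Call:
jog_arm:
  commands:
    - {"xyz":[0.001,0.002,0],"roll":0}
    - {"xyz":[0,0,0],"roll":0}
    - {"xyz":[0,0,0],"roll":0}

```text
time: 7.35
tcp_pos: [456.2, 288.6, 139.2]
ee_rot: [-0.289, -3.123, 0.01]
ft_force: [-10.0, -10.3, 7.0]
finger_gap: 15.9
grip_force: 12.0
```

Call:
jog_arm:
  commands:
    - {"xyz":[0.001,0.002,0],"roll":0}
    - {"xyz":[0,0,0],"roll":0}
    - {"xyz":[0,0,0],"roll":0}

```text
time: 7.72
tcp_pos: [456.2, 288.7, 139.1]
ee_rot: [-0.289, -3.121, 0.016]
ft_force: [-12.5, -16.9, 11.3]
finger_gap: 15.5
grip_force: 12.0
```

Call:
jog_arm:
  commands:
    - {"xyz":[0.001,0.002,0],"roll":0}
    - {"xyz":[0,0,0],"roll":0}
    - {"xyz":[0,0,0],"roll":0}

```text
time: 8.1
tcp_pos: [456.3, 289.3, 139.0]
ee_rot: [-0.288, -3.119, 0.021]
ft_force: [-14.9, -21.6, 14.9]
finger_gap: 17.2
grip_force: 12.0
```

The handle is against its stop: the post no longer moves and the force rises. I'll relax the push, release, and lift.

Call:
jog_arm:
  commands:
    - {"xyz":[-0.002,-0.0045,0],"roll":0}
    - {"xyz":[0,0,0],"roll":0}

```text
time: 8.35
tcp_pos: [456.2, 288.6, 139.1]
ee_rot: [-0.29, -3.123, 0.008]
ft_force: [-9.1, -7.0, 5.7]
finger_gap: 15.4
grip_force: 12.0
```

Call:
jog_arm:
  commands:
    - {"xyz":[0,0,0],"roll":0}
    - {"xyz":[0,0,0],"roll":0}
    - {"xyz":[0,0,0],"roll":0}
    - {"xyz":[0,0,0],"roll":0}
    - {"xyz":[0,0,0],"roll":0}
    - {"xyz":[0,0,0],"roll":0}
  grip: 60

```text
time: 9.1
tcp_pos: [459.1, 291.3, 139.6]
ee_rot: [0.291, 3.128, -0.0]
ft_force: [0.1, -0.3, 0.8]
finger_gap: 69.4
grip_force: 0.0
```

Call:
jog_arm:
  commands:
    - {"xyz":[0,0,0.01],"roll":0}
    - {"xyz":[0,0,0.02],"roll":0}
    - {"xyz":[0,0,0.02],"roll":0}
    - {"xyz":[0,0,0.03],"roll":0}
    - {"xyz":[-0.02,0,0.03],"roll":0}
    - {"xyz":[-0.04,0,0.02],"roll":0}
    - {"xyz":[-0.04,0,0],"roll":0}
    - {"xyz":[0,0,0],"roll":0}
    - {"xyz":[0,0,0],"roll":0}

```text
time: 10.22
tcp_pos: [359.7, 291.5, 270.3]
ee_rot: [0.291, 3.126, 0.001]
ft_force: [-0.3, -0.3, 1.4]
finger_gap: 71.3
grip_force: 0.0
```

Run:
```python
from h import *
t=grab_frame("top"); s=grab_frame("scene")
a=cv2.resize(t["frame"][180:300,130:410],None,fx=2.8,fy=2.8,interpolation=2)[:,:780]
b=cv2.resize(s["frame"][170:310,190:410],None,fx=1.9,fy=1.9,interpolation=2)[:260]
cv2.imwrite("pics/e1.png",np.vstack([a,np.pad(b,((0,0),(0,780-b.shape[1]),(0,0)))])[:,:,::-1])
print("expected stop post (top166) px",proj(t,(455.3,286.7,166)),proj(s,(455.3,286.7,166)))
for c,bb in(("red",(330,220,390,275)),("blue",(150,235,250,290))):
    n,l,st,ce=cv2.connectedComponentsWithStats(mask(t,c,bb)); print(c,[(st[i].tolist(),ce[i].round(1).tolist(),onz(t,*ce[i],134.5).round(1)) for i in range(1,n)])
o=observe();print(o["tcp_pos"],o["ft_force"])
```

```text
expected stop post (top166) px (np.float64(171.29235056927052), np.float64(271.409706262219)) (np.float64(204.08461045675116), np.float64(206.35774816783572))
red [([335, 227, 10, 3, 23], [339.7, 227.9], array([532.9,  31.1, 134.5])), ([364, 251, 12, 14, 117], [369.8, 257.7], array([486. , -17.3, 134.5]))]
blue [([206, 240, 8, 3, 18], [209.5, 241.0], array([507.8, 237.2, 134.5])), ([166, 267, 18, 13, 159], [174.6, 272.9], array([456. , 289.5, 134.5]))]
[360.04349513 291.27847572 269.70723289] [0.29767004 0.33266951 0.30247921]
```

View pics/e1.png

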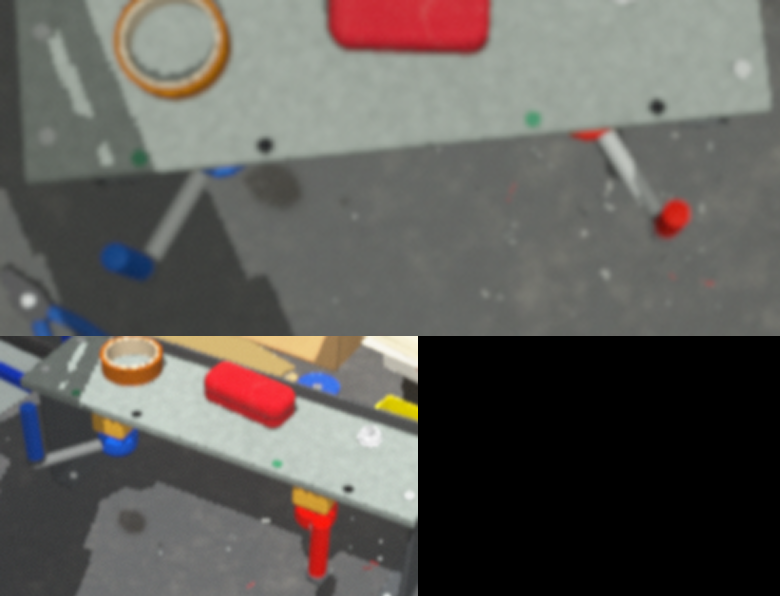

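The blue post is over to the left at top-view pixel (174.6,272.9). That is about (456,289) mm, matching where it met its stop. The red post is still at (369.8,257.7), unmoved, and the gripper is clear.

```bash
python3 -c "
from rig import *
print(job_done())"
```

```text
the job is handed in; nothing more can be done
None
```

The blue valve's handle is swung fully left against its open stop and released, the red handle hasn't moved, and the job is handed in; the last move ended at about 10 s of the 38 s allowed.

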